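# Close the test bay and switch it on with the reach rod

## Robot

A 6-joint arm with a two-finger parallel gripper is mounted at the origin on the work surface. World frame = base frame: x ahead of the robot, y to its left, z up, the work surface at z = 0. Lengths are in m, angles in degrees, forces in N, time in s.
With the tool pointing down it reaches from about 0.3 to 0.75 m from the base axis. Payload 8.5 kg.
Tool frame: the origin (TCP) lies at the very end of the fingers, on their centre line; the grasp point (between the pads) lies 19 mm behind it; z points along the fingers, y is the line along which they close (so a half turn about z gives the same grasp; the last joint's range is limited). The gripper opens to 88 mm and grips with 3 to 60 N. Pads are 18 mm wide; open, the fingers measure 123 mm over their backs; the gripper's body (75 mm by 187 mm) begins 45 mm behind the grasp point.
Start: joints at [-82.924, 21.807, 74.336, -0, 83.858, -12.336], TCP at [0.183, -0.519, 0.239] pointing down, gripper open.
Joint ranges: [-178.18, 178.18], [-50.72, 133.34], [12.68, 142.11], [-81.47, 261.47], [9.98, 163.14], [-165.26, 165.26]. Speed limits (degrees/s): [136.94, 136.94, 180, 180, 180, 180].

## Interface

Orientations are given as a 3x3 rotation matrix whose columns are the frame's x, y, z axes.
In Python, from cell import arm, imaging, job gives the robot as it stands (arm), with the cameras (imaging) and the job (job).
- The arm moves only by the shell command python3 drive.py 'ROWS' [OPENING] [FORCE]. ROWS is a JSON list of rows, 1 to 10 of them, each of 6 numbers: dx, dy, dz in m, then a rotation vector rx, ry, rz in degrees; each row is the pose to reach, as a shift and turn from the pose commanded when the command began, along the tool's axes at that moment; what a row does not reach only later rows make up. A row lasts 1/12 s, in which the tool goes at most 0.0417 m and 7.16 degrees, less where a joint would pass 70% of its speed; a pose out of reach is approached as far as the arm can. OPENING is the finger opening in m, set as the command begins (- or left out keeps the last). The fingers move at their own pace and stop on an object; FORCE is the grip in N (left out, the last holds). Time passes only in rows, so rows that do not move let the fingers close. It prints the time, the measured TCP pose, the force, the opening and the grip force at its end.
- arm.get_state(): the state, without advancing time (a new reading comes with each control period).
- imaging.snapshot(name): name is "scene" or "top"; returns the picture (400x640x3 uint8, red, green, blue); there is no depth.
- imaging.camera_info(name): a dict with "K" (3x3 intrinsics, pixels), "camera_from_world" (4x4, takes a point from world to camera coordinates). Camera axes: x right, y down, z forward; pixel columns grow to the right and rows downward; lengths in m; the calibration is good to about 2 mm. A picture is of the moment at which its call begins. camera_info takes no time and is no camera call.
- job.job_done(): hands the job in; it is judged then, once.
The state is a dict: "t": time; "joint_pos": joint angles; "joint_vel": joint speeds; "tau": joint torques, N m; "eef_pos": TCP position; "tcp_rot": TCP orientation; "wrist_force": force on the tool from outside, world axes, zero at the start; "ft_torque": the same for the moment, N m; "opening": finger opening in m; "finger_force": force on a finger pad.
Only numpy, scipy, OpenCV 4.12 (cv2) and the standard library are available. Lean on these libraries where they do the work, as an engineer would, in place of code of your own. Each camera call takes 0.05 s, during which the arm holds its last target. There are 200 camera calls.

## Task

Get the guarded test bay running: push its sliding gate shut until the spring catch clicks in behind it, then take the bent reach rod from its stand, reach over the guard wall and flip the toggle switch, which is clipped somewhere along the rail inside, over towards the gate end. Work the rod gently, never leaning hard on the bay or on the switch once it is over. Finally hang the rod back in its stand the way it was, and leave the other things on the bench where they are.

Things in the scene. Friction and masses are not known exactly. Their poses are not given: they have to be found in the camera images.
- bay: Fixed open-topped test bay, a narrow trough with clear guards and aluminium trims. Origin on the bench under the trough; x across it (away from the robot; front guard on -x), y along it (to the gate end, robot's left), z up. Inside x -32 to 32, y -130 to 200 mm; guards' top edges 150 mm above the bench all round, outer faces at x = +-38 mm. Apart from the switch nothing inside rises above 35 mm.
- bay_rail (a point): Point 10 mm above the bay's origin, on the middle of the steel rail along its floor. One toggle switch is clipped on the rail: black box 44 (x) x 40 (y) x 32 mm high, standing on the rail at bay x = 0, its middle anywhere from bay y = -60 to 60 mm. That place differs each time and is not reported: feel or look for it. The box stays put.
- power (a joint): Lever angle of that switch, rad: 0 = off, leans to bay -y; 0.9 = on, leans to +y (gate end), hard stops. Snap action: 1.5 N at its end starts it, past 0.45 it jumps over. T-shaped steel lever: 8 mm stem, crossbar 41 mm long (bay x), 11 mm thick; pivot over the box's middle, 44 mm above the bench, 38 mm from the crossbar, which when off is 17 mm to -y of the box's middle, 78 mm above the bench.
- gate (a joint): Travel, m, of the aluminium gate along the outside of the front guard, to bay +y: 0 = open, 0.080 = fully shut (end stop); starts at 0 to 0.03. Rubs with about 3.5 N and stays where left; in the last 20 mm the spring catch adds up to some 5 N, then lets go with a click. Shut, it covers the window at bay y 105 to 200 mm.
- gate_tab (a point): Middle of the flat push tab standing out from the gate towards the robot: 44 mm (bay x) x 8 mm (y) x 50 mm high, middle 105 mm above the bench; moves with the gate. Free on its -y side, to be pushed from there with closed fingertips pointing down.
- catch (a joint): Lift of the spring catch pin, m: 0 = down, about 0.006 while the gate's wedge passes beneath it; back at 0 with the gate shut, it has clicked behind the wedge. Its post and housing stand outside the trough's front, at bay y 203 to 234 mm, up to 140 mm high.
- rod: Loose bent reach rod, 130 to 210 g, an upside-down L seen from the side. Origin at the middle of its black handle, a bar 116 (x, -60 to 56 mm) x 18 (y) x 26 mm (z), gripped across y from above; from it a 10 mm round steel bar runs along +x to x = 130 mm, then bends straight down (-z) for 120 mm. z is up. It balances a little ahead (+x) of the origin.
- rod_tip (a point): Middle of the 14 mm ball at the rod's lower end, at 130, 0, -120 mm in the rod's frame.
- stand: Fixed stand of the rod: wooden foot 170 x 70 x 10 mm, two aluminium forks open upwards with flared mouths, at x = -52 mm (handle) and x = 80 mm (bar), 10 mm thick, rising 30 mm above their seats. Origin on the bench; the hung rod lies parallel to its axes with its origin 155 mm above it, bent end hanging free beyond the foot. Side play 2.5 mm (handle), 3.5 mm (bar).
- cutters: Loose side cutters with orange handles, 135 x 75 x 16 mm, lying flat; origin under the pivot. Bystander.
- spool: Loose solder spool standing on end, 56 mm diameter, 40 mm high; origin under its middle. Bystander.
- holder: Loose black battery holder 75 x 34 x 18 mm; origin under its middle. Bystander.
- board: Loose green circuit board 80 x 60 x 18 mm with parts; origin under its middle. Bystander.
- tin: Loose round steel tip-cleaner tin, 66 mm diameter, 25 mm high; origin under its middle. Bystander.

How it is judged:
By the outcome, as a careful person would: the job done as asked, in the order asked, and still so for the second after the job is handed in, with the robot touching nothing.
It also fails if it takes over 64 s, if anything falls off the work surface, if the arm or the gripper's body presses on something with over 40 N, if the wrist force passes 120 N, or if a joint passes its speed limit or range.

## Working session

There is one attempt and no reset: what is moved stays moved. The work goes in short steps, Python scripts to look and compute and a shell command to move; the robot and the scene stay as the last step left them, time stands still between calls to the robot, and variables do not carry over. Pictures are saved under pics/ and viewed, at most 10 in all, crops included, and the job is handed in when it is done.

```bash
ls; mkdir -p pics
python3 - <<'E'
from cell import arm, imaging, job
import cv2,numpy as np
np.set_printoptions(precision=4,suppress=True)
for n in("scene","top"):
    cv2.imwrite(f"pics/{n}0.png",imaging.snapshot(n)[:,:,::-1])
    c=imaging.camera_info(n);print(n,c["K"],c["camera_from_world"])
s=arm.get_state();print(s)
E
```

```text
cell.py
drive.py
pics
scene [[424.0302   0.     317.0337]
 [  0.     424.0302 199.0176]
 [  0.       0.       1.    ]] [[-0.2823  0.9593  0.0018  0.1681]
 [ 0.76    0.2248 -0.6098 -0.3298]
 [-0.5854 -0.1708 -0.7925  1.4189]
 [ 0.      0.      0.      1.    ]]
top [[424.0286   0.     318.4591]
 [  0.     424.0286 200.9432]
 [  0.       0.       1.    ]] [[ 0.0076 -0.9999 -0.009  -0.0324]
 [-0.9986 -0.0071 -0.0529  0.522 ]
 [ 0.0528  0.0094 -0.9986  1.1468]
 [ 0.      0.      0.      1.    ]]
{'t': 0.1, 'joint_pos': array([-82.9231,  21.8371,  74.3779,  -0.0018,  83.8575, -12.3351]), 'joint_vel': array([ 0.0269, -0.1021, -0.0233, -0.0406, -0.0598, -0.0342]), 'tau': array([  0.0024, -43.8649, -22.4914,   0.0714,   0.0342,  -0.0001]), 'eef_pos': array([ 0.1828, -0.5185,  0.2382]), 'tcp_rot': array([[ 0.9432,  0.3324, -0.0002],
       [ 0.3324, -0.9432,  0.0013],
       [ 0.0002, -0.0012, -1.    ]]), 'wrist_force': array([-0.577 , -0.2533, -0.3447]), 'ft_torque': array([ 0.002 , -0.0345,  0.0103]), 'finger_force': 0.0, 'opening': 0.08799633246510534}
```

View pics/scene0.png

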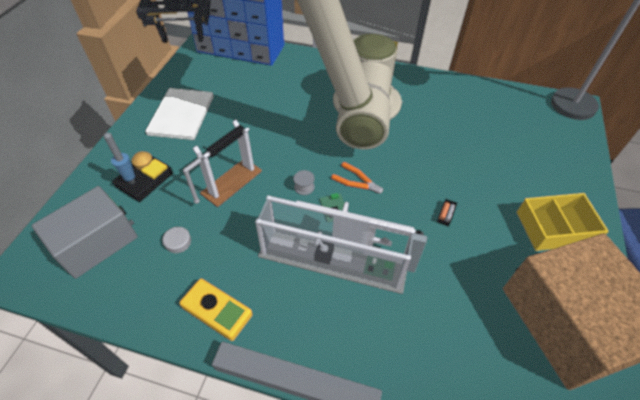

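View pics/top0.png

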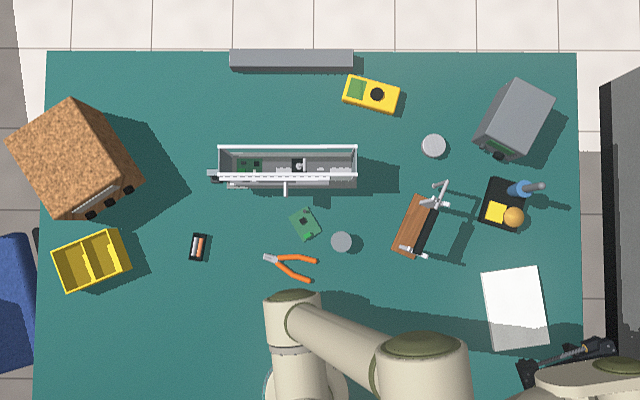

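The scene view shows the bay at about (258–425, 200–288) and the rod stand at (185–260, 125–205). In the top view the bay is at (210–358, 145–195), its switch near (298, 165) and its tab near (285, 187). The stand is at (392–450, 180–260). I'll enlarge both for precise pixel positions.

Run:
```python
import cv2
a=cv2.imread("pics/top0.png")[135:265,200:460];cv2.imwrite("pics/topc.png",cv2.resize(a,None,fx=3,fy=3,interpolation=cv2.INTER_CUBIC))
a=cv2.imread("pics/scene0.png")[115:295,175:435];cv2.imwrite("pics/scenec.png",cv2.resize(a,None,fx=3,fy=3,interpolation=cv2.INTER_CUBIC))
```

```text
(no output)
```

View pics/topc.png

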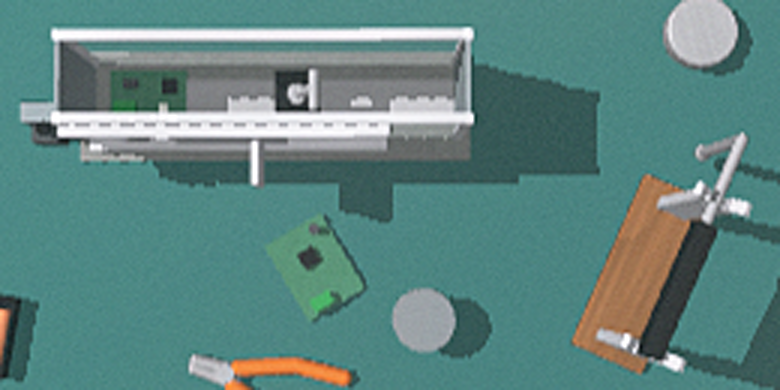

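View pics/scenec.png

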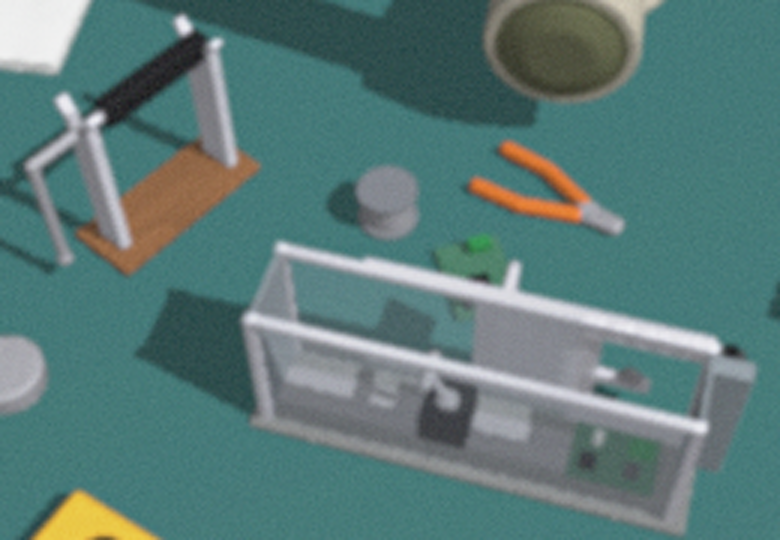

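Crop readings. Top: trim corners (57,34), (468,34), (470,118); crossbar (313,90); tab edge (257,163); rod bend (742,137), tip (700,155); handle ends (707,224), (653,350). Scene: corners (704,428), (250,318), (283,248); tab top end (515,265); bend (33,165), tip (66,260); handle ends (197,40), (107,115); lever bar about (433,370).

```bash
cat > h.py <<'E'
import numpy as np,cv2
from cell import arm, imaging, job
np.set_printoptions(precision=4,suppress=True)
C={n:imaging.camera_info(n) for n in("scene","top")}
P={n:np.array(c["K"])@np.array(c["camera_from_world"])[:3] for n,c in C.items()}
def proj(n,X):
    q=P[n]@np.append(X,1);return q[:2]/q[2]
def tri(t,s):
    X=cv2.triangulatePoints(P["top"],P["scene"],np.float64(t).reshape(2,1),np.float64(s).reshape(2,1)).ravel();X=X[:3]/X[3]
    return X,np.hypot(*(proj("top",X)-t))
def ray(n,px,z):
    M=P[n];A=M[:,[0,1]];b=M[:,2]*z+M[:,3]
    return np.append(np.linalg.inv(np.c_[A,-np.array([*px,1])])@-b,0)[:2]
tc=lambda u,v:np.array([200+(u+.5)/3-.5,135+(v+.5)/3-.5])
sc=lambda u,v:np.array([175+(u+.5)/3-.5,115+(v+.5)/3-.5])
E
python3 - <<'E'
from h import *
for n,t,s in[("c+x+y",(57,34),(704,428)),("c+x-y",(468,34),(250,318)),("c-x-y",(470,118),(283,248)),("c-x+y",(57,118),(720,347)),
 ("bend",(742,137),(33,165)),("tip",(700,155),(66,260)),("hfront",(707,224),(107,115)),("hback",(653,350),(197,40)),
 ("tabend",(258,184),(515,265)),("bar",(313,90),(433,370)),("footFR",(640,371),(258,165)),("footFL",(575,342),(195,140)),("footBk",(648,177),(82,233))]:
    print(n,*tri(tc(*t),sc(*s)))
print("tab top z.13",ray("top",tc(257,184),.13),"bar z.078",ray("top",tc(313,90),.078),ray("top",tc(313,72),.078),ray("top",tc(313,108),.078))
for c,q in[("tip",(700,155))]:print(ray("top",tc(*q),.035))
E
```

```text
c+x+y [0.648  0.2159 0.1461] 0.22225257130117637
c+x-y [ 0.6503 -0.1202  0.1463] 0.3045220982656551
c-x-y [ 0.5814 -0.121   0.1455] 0.1634658308507222
c-x+y [0.5788 0.2154 0.1474] 0.7245646036430083
bend [ 0.5665 -0.3382  0.1564] 0.13329710678861215
tip [ 0.5642 -0.3401  0.0265] 0.7889861288868292
hfront [ 0.4962 -0.3092  0.1525] 0.6169390459017816
hback [ 0.3968 -0.2663  0.1591] 0.3866998817505916
tabend [0.5282 0.0522 0.1212] 0.05952658994214039
bar [0.6131 0.0095 0.0763] 0.12710290474849958
footFR [ 0.3567 -0.2753 -0.0464] 8.584416143399416
footFL [ 0.4088 -0.2491  0.0503] 11.54447590034536
footBk [ 0.55   -0.3032  0.0601] 8.135822072446057
tab top z.13 [0.5277 0.0521] bar z.078 [0.6129 0.0091] [0.6286 0.0093] [0.5973 0.009 ]
[ 0.5626 -0.3359]
```

```bash
cat > to.py <<'E'
import sys
from h import *
from scipy.spatial.transform import Rotation as Ro
x,y,z,w=map(float,sys.argv[1:5]);s=arm.get_state();R=s["tcp_rot"]
d=R.T@(np.array([x,y,z])-s["eef_pos"])
T=Ro.from_euler("z",w,degrees=True).as_matrix()@np.diag([1,-1,-1.])
r=Ro.from_matrix(R.T@T).as_rotvec(degrees=True)
print(d.round(4),r.round(2),"rows",max(np.linalg.norm(d)/.0417,np.linalg.norm(r)/7.16).round(1))
E
python3 drive.py '[[0.514,-0.369,0,0,0,19.4],[0.514,-0.369,0,0,0,19.4],[0.514,-0.369,0,0,0,19.4],[0.514,-0.369,0,0,0,19.4],[0.514,-0.369,0,0,0,19.4],[0.514,-0.369,0,0,0,19.4],[0.514,-0.369,0,0,0,19.4],[0.514,-0.369,0,0,0,19.4],[0.514,-0.369,0,0,0,19.4],[0.514,-0.369,0,0,0,19.4]]' 0 20
python3 to.py .545 0 .238 0;python3 to.py .545 0 .108 0
```

```text
t: 0.93
eef_pos: [0.4216, -0.1754, 0.2387]
tcp_rot: [[1.0, 0.0, -0.0], [0.0, -1.0, 0.0], [-0.0, -0.0, -1.0]]
wrist_force: [0.7, -1.8, -0.2]
opening: 0.0231
finger_force: 0.0
[ 0.1234 -0.1754  0.0007] [-0.01  0.01  0.  ] rows 5.1
[ 0.1234 -0.1754  0.1307] [-0.01  0.01  0.  ] rows 6.0
```

```bash
python3 drive.py '[[0.123,-0.165,0,0,0,0],[0.123,-0.165,0,0,0,0],[0.123,-0.165,0,0,0,0],[0.123,-0.165,0,0,0,0],[0.123,-0.165,0,0,0,0],[0.123,-0.165,0.13,0,0,0],[0.123,-0.165,0.13,0,0,0],[0.123,-0.165,0.13,0,0,0],[0.123,-0.165,0.13,0,0,0],[0.123,-0.165,0.13,0,0,0]]'
python3 to.py .545 .03 .106 0
```

```text
t: 1.77
eef_pos: [0.5431, -0.0123, 0.1073]
tcp_rot: [[1.0, 0.0, -0.005], [0.0, -1.0, 0.001], [-0.005, -0.001, -1.0]]
wrist_force: [0.6, 0.6, -0.2]
opening: 0.0004
finger_force: 0.0
[ 0.0019 -0.0423  0.0014] [-0.07  0.28  0.  ] rows 1.0
```

```bash
python3 drive.py '[[0,-0.015,0,0,0,0],[0,-0.03,0,0,0,0],[0,-0.04,0,0,0,0],[0,-0.045,0,0,0,0],[0,-0.05,0,0,0,0],[0,-0.056,0,0,0,0],[0,-0.062,0,0,0,0],[0,-0.068,0,0,0,0]]'
python3 drive.py '[[0,-0.006,0,0,0,0],[0,-0.012,0,0,0,0],[0,-0.018,0,0,0,0]]'
```

```text
t: 2.43
eef_pos: [0.5444, 0.0554, 0.1093]
tcp_rot: [[1.0, -0.0, 0.001], [-0.0, -1.0, -0.001], [0.001, 0.001, -1.0]]
wrist_force: [0.3, -3.9, 3.3]
opening: 0.0
finger_force: 2.2
t: 2.68
eef_pos: [0.5441, 0.074, 0.1088]
tcp_rot: [[1.0, 0.0, 0.0], [0.0, -1.0, -0.0], [0.0, 0.0, -1.0]]
wrist_force: [0.9, -4.4, 4.9]
opening: 0.0001
finger_force: 2.2
```

```bash
for i in 1 2; do python3 drive.py '[[0,-0.004,0,0,0,0],[0,-0.008,0,0,0,0]]'|grep -E 'eef_p|wrist'; done; for i in 1 2 3; do python3 drive.py '[[0,-0.003,0,0,0,0]]'|grep -E 'eef_p|wrist';done
```

```text
eef_pos: [0.544, 0.0821, 0.1087]
wrist_force: [1.7, -3.7, 3.0]
eef_pos: [0.5439, 0.0899, 0.1088]
wrist_force: [1.1, -3.1, 2.9]
eef_pos: [0.5439, 0.093, 0.1087]
wrist_force: [0.8, -3.6, 2.9]
eef_pos: [0.5439, 0.0954, 0.1088]
wrist_force: [0.1, -10.4, 3.3]
eef_pos: [0.5439, 0.0977, 0.1088]
wrist_force: [-0.5, -13.7, 4.3]
```

```bash
for i in 1 2 3 4; do python3 drive.py '[[0,-0.0015,0,0,0,0]]'|grep -E 'eef_p|wrist';done
```

```text
eef_pos: [0.5439, 0.0992, 0.1088]
wrist_force: [-0.0, -11.2, 4.4]
eef_pos: [0.5438, 0.1007, 0.1088]
wrist_force: [0.2, -4.6, 3.2]
eef_pos: [0.5437, 0.1026, 0.1086]
wrist_force: [-0.0, -4.7, 2.5]
eef_pos: [0.5437, 0.1045, 0.1086]
wrist_force: [0.4, -3.2, 2.6]
```

```bash
for i in 1 2 3 4 5; do python3 drive.py '[[0,-0.002,0,0,0,0]]'|grep -E 'eef_p|wrist';done
```

```text
eef_pos: [0.5437, 0.1067, 0.1086]
wrist_force: [0.9, -2.8, 2.6]
eef_pos: [0.5437, 0.1088, 0.1086]
wrist_force: [0.6, -3.0, 1.7]
eef_pos: [0.5437, 0.1109, 0.1086]
wrist_force: [0.9, -3.6, 2.5]
eef_pos: [0.5438, 0.1114, 0.1087]
wrist_force: [-1.2, -21.9, 3.8]
eef_pos: [0.5438, 0.1116, 0.1088]
wrist_force: [-2.1, -32.4, 5.9]
```

```bash
python3 drive.py '[[0,0.02,0,0,0,0],[0,0.03,0,0,0,0],[0,0.03,-0.04,0,0,0],[0,0.03,-0.08,0,0,0],[0,0.03,-0.12,0,0,0],[0,0.07,-0.15,0,0,0],[0,0.11,-0.15,0,0,0],[0,0.15,-0.15,0,0,0],[0,0.19,-0.15,0,0,0]]' 0.05;python3 to.py .457 -.292 .26 -23
```

```text
t: 4.77
eef_pos: [0.5437, -0.0744, 0.2592]
tcp_rot: [[1.0, 0.001, 0.001], [0.001, -1.0, 0.001], [0.001, -0.001, -1.0]]
wrist_force: [1.0, 0.8, -0.7]
opening: 0.05
finger_force: 0.0
[-0.087   0.2175 -0.0011] [-0.07 -0.05 23.08] rows 5.6
```

```bash
python3 drive.py '[[-0.087,0.2175,0,0,0,23],[-0.087,0.2175,0,0,0,23],[-0.087,0.2175,0,0,0,23],[-0.087,0.2175,0,0,0,23],[-0.087,0.2175,0,0,0,23],[-0.087,0.2175,0,0,0,23],[-0.087,0.2175,0,0,0,23]]'
python3 - <<'E'
from h import *
t=imaging.snapshot("top")[:,:,::-1];s=imaging.snapshot("scene")[:,:,::-1]
f=lambda a,k:cv2.resize(a,None,fx=k,fy=k,interpolation=cv2.INTER_CUBIC)
a=f(t[135:195,200:370],4);b=f(s[110:210,175:265],4);c=f(s[200:300,250:435],4)
W=800;o=np.zeros((600,W,3),np.uint8);a=a[:190];o[:a.shape[0],:a.shape[1]]=a;o[195:595,:360]=b;c=f(s[205:295,330:435],4);o[195:555,365:785]=c
cv2.imwrite("pics/m1.png",o)
E
python3 to.py .457 -.292 .139 -23
```

```text
t: 5.35
eef_pos: [0.4554, -0.2946, 0.258]
tcp_rot: [[0.919, -0.395, -0.001], [-0.395, -0.919, 0.001], [-0.001, -0.001, -1.0]]
wrist_force: [0.6, 0.3, 0.3]
opening: 0.0502
finger_force: 0.0
[0.0006 0.001  0.1192] [-0.09  0.05 -0.08] rows 2.9
```

View pics/m1.png

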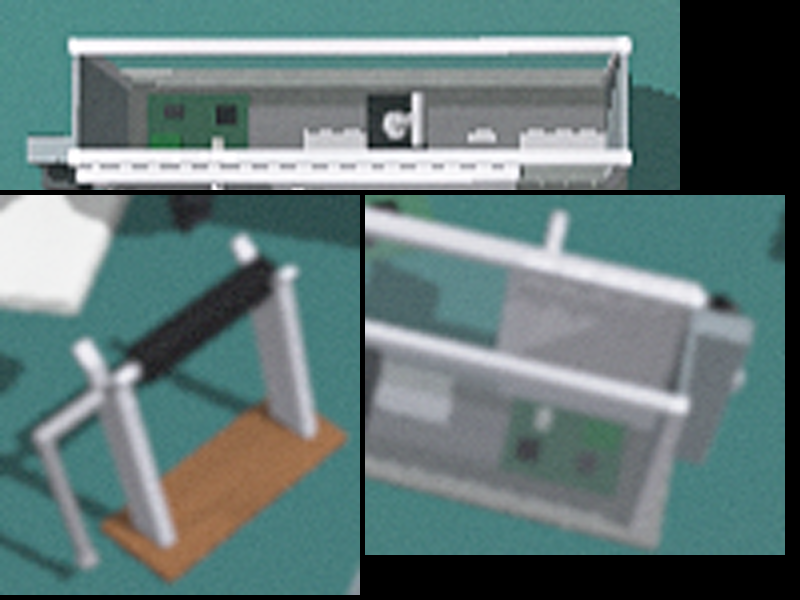

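The gate tab has moved to about (557, 225) in the lower right panel, and the gate's wedge shows beyond the catch post at (738, 378). The rod is undisturbed and the lever bar is still at (417, 118) in the top panel. I'll refine the rod pose with a least-squares fit before grasping.

Run:
```python
from h import *
from scipy.optimize import least_squares
O=[("top",tc(707,224),(.056,0,.009)),("top",tc(653,350),(-.060,0,.009)),("top",tc(742,137),(.132,0,.003)),("top",tc(700,155),(.13,0,-.12)),
("scene",sc(107,115),(.056,0,.005)),("scene",sc(197,40),(-.06,0,.008)),("scene",sc(33,165),(.133,0,0)),("scene",sc(66,260),(.13,0,-.122))]
def f(p):
    c,s=np.cos(p[3]),np.sin(p[3])
    return np.concatenate([proj(n,[p[0]+c*X[0],p[1]+s*X[0],p[2]+X[2]])-u for n,u,X in O])
r=least_squares(f,[.448,-.288,.155,-.4],loss="soft_l1");p=r.x;print(p[:3],np.degrees(p[3]),f(p).reshape(-1,2).round(1).tolist())
O=O[:4]+O[6:];r=least_squares(f,p);print(r.x)
```

```text
[ 0.4455 -0.2882  0.1486] -23.065644364895842 [[0.4, -0.2], [-0.5, 2.6], [0.3, -0.0], [0.6, -0.7], [-1.2, -0.2], [2.0, -0.8], [-0.1, 2.4], [1.0, 0.4]]
[ 0.4465 -0.2862  0.1539 -0.4111]
```

```bash
python3 drive.py '[[0,0,0.04,0,0,0],[0,0,0.08,0,0,0],[0,0,0.1,0,0,0],[0,0,0.118,0,0,0],[0,0,0.118,0,0,0]]'; python3 drive.py '[[0,0,0,0,0,0],[0,0,0,0,0,0],[0,0,0,0,0,0],[0,0,0,0,0,0],[0,0,0,0,0,0],[0,0,0,0,0,0]]' 0 40
```

```text
t: 5.87
eef_pos: [0.4566, -0.2882, 0.1375]
tcp_rot: [[0.921, -0.389, -0.004], [-0.389, -0.921, 0.005], [-0.006, -0.003, -1.0]]
wrist_force: [0.8, -0.8, -0.4]
opening: 0.05
finger_force: 0.0
t: 6.37
eef_pos: [0.4573, -0.2911, 0.1415]
tcp_rot: [[0.921, -0.391, 0.001], [-0.391, -0.921, -0.001], [0.001, 0.0, -1.0]]
wrist_force: [0.4, 1.1, 4.2]
opening: 0.0178
finger_force: 40.0
```

```bash
python3 drive.py '[[0,0,-0.01,0,0,0],[0,0,-0.03,0,0,0],[0,0,-0.06,0,0,0],[0,0,-0.09,0,0,0],[0,0,-0.12,0,0,0],[0,0,-0.14,0,0,0],[0,0,-0.14,0,0,0],[0,0,-0.14,0,0,0]]';python3 - <<'E'
from h import *
t=imaging.snapshot("top")[:,:,::-1];s=imaging.snapshot("scene")[:,:,::-1]
f=lambda a,k:cv2.resize(a,None,fx=k,fy=k,interpolation=cv2.INTER_CUBIC)
o=np.zeros((600,800,3),np.uint8);o[:600,:400]=f(s[70:220,150:250],4);o[:480,402:798]=f(t[140:260,370:469],4);cv2.imwrite("pics/m2.png",o)
s=arm.get_state();print(s["eef_pos"],s["wrist_force"],s["ft_torque"])
E
```

```text
t: 7.03
eef_pos: [0.4569, -0.291, 0.2807]
tcp_rot: [[0.921, -0.391, 0.001], [-0.391, -0.921, -0.001], [0.001, 0.0, -1.0]]
wrist_force: [-0.3, -0.3, -2.8]
opening: 0.0178
finger_force: 40.0
[ 0.4565 -0.2907  0.2789] [-0.4829  0.4917 -1.5014] [ 0.099   0.0132 -0.0334]
```

View pics/m2.png

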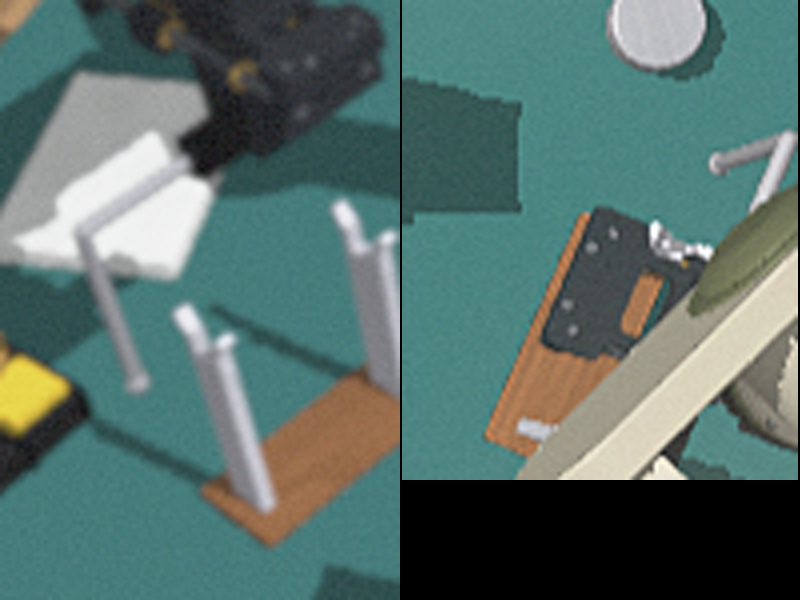

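The rod is held level. Bend: top (467.4, 174.6), scene (170.1, 127.6). Tip: top (448.4, 180.4), scene (183.9, 165.6).

```bash
python3 - <<'E'
from h import *
b=tri((467.4,174.6),(170.1,127.6));t=tri((448.4,180.4),(183.9,165.6));print(b,t)
s=arm.get_state();R=s["tcp_rot"]
for q in(b,t):print("tool frame",R.T@(q[0]-s["eef_pos"]))
E
python3 to.py .495 -.03 .33 0.4
```

```text
(array([ 0.5647, -0.3408,  0.2904]), np.float64(0.10679390538444697)) (array([ 0.5655, -0.3387,  0.1695]), np.float64(0.5996640786895019))
tool frame [ 0.1191  0.0039 -0.0118]
tool frame [0.1194 0.0017 0.1091]
[-0.0666 -0.255  -0.0506] [ -0.1    0.16 -23.4 ] rows 6.4
```

```bash
python3 drive.py '[[0,0,-0.03,0,0,0],[-0.0666,-0.255,-0.04,0,0,-23.4],[-0.0666,-0.255,-0.04,0,0,-23.4],[-0.0666,-0.255,-0.04,0,0,-23.4],[-0.0666,-0.255,-0.04,0,0,-23.4],[-0.0666,-0.255,-0.04,0,0,-23.4],[-0.0666,-0.255,-0.04,0,0,-23.4],[-0.0666,-0.255,-0.04,0,0,-23.4],[-0.0666,-0.255,-0.04,0,0,-23.4],[-0.0666,-0.255,-0.04,0,0,-23.4]]'; python3 to.py .4955 -.03 .182 0.4
```

```text
t: 7.97
eef_pos: [0.4951, -0.0299, 0.3194]
tcp_rot: [[1.0, 0.009, -0.003], [0.009, -1.0, 0.0], [-0.003, -0.0, -1.0]]
wrist_force: [0.7, -0.2, -1.3]
opening: 0.0174
finger_force: 40.0
[0.0008 0.0001 0.1374] [-0.02  0.14  0.1 ] rows 3.3
```

```bash
cat > look.py <<'E'
import sys
from h import *
t=imaging.snapshot("top")[:,:,::-1];s=imaging.snapshot("scene")[:,:,::-1]
f=lambda a,k:cv2.resize(a,None,fx=k,fy=k,interpolation=cv2.INTER_CUBIC)
o=np.zeros((600,800,3),np.uint8);o[:280,:800]=f(t[130:200,190:390],4);o[280:600,:800]=f(s[190:270,240:440],4);cv2.imwrite(sys.argv[1],o)
E
python3 look.py pics/m3.png
```

```text
(no output)
```

View pics/m3.png

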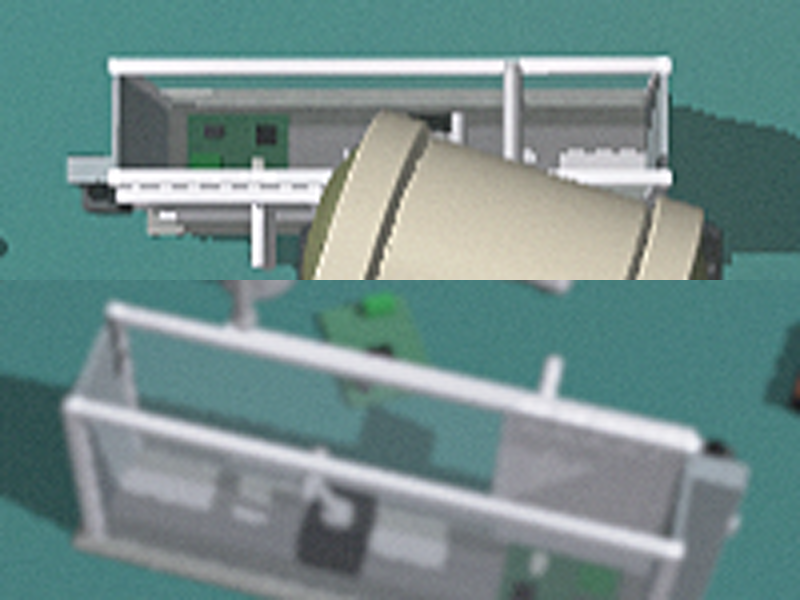

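Run:
```python
from h import *
s=arm.get_state();R=s["tcp_rot"];print(s["eef_pos"])
B=R@[.119,.002,-.012]+s["eef_pos"];T=R@[.119,.002,.109]+s["eef_pos"]
print(B,T,proj("top",B),proj("scene",T),proj("scene",B))
print(ray("top",(317.6,148),.33))
```

```text
[ 0.4951 -0.0312  0.3198]
[ 0.6142 -0.0325  0.3315] [ 0.6139 -0.0325  0.2105] [319.38   146.6463] [300.0252 199.5142] [298.056  160.6544]
[ 0.6117 -0.029 ]
```

The top panel shows the rod bend at (512, 70) and the scene panel its tip near (240, 325). Both agree with prediction to about 3 mm, so the tip is over the middle of the trough, clear of the lever bar at (457, 125).

```bash
python3 drive.py '[[0.0005,0,0.03,0,0,0],[0.0005,0,0.06,0,0,0],[0.0005,0,0.09,0,0,0],[0.0005,0,0.11,0,0,0],[0.0005,0,0.125,0,0,0],[0.0005,0,0.137,0,0,0],[0.0005,0,0.137,0,0,0],[0.0005,0,0.137,0,0,0]]'
python3 drive.py '[[0,-0.006,0,0,0,0],[0,-0.012,0,0,0,0],[0,-0.018,0,0,0,0],[0,-0.022,0,0,0,0],[0,-0.022,0,0,0,0]]'
```

```text
t: 8.73
eef_pos: [0.4956, -0.0313, 0.1834]
tcp_rot: [[1.0, 0.005, -0.001], [0.005, -1.0, 0.0], [-0.001, -0.0, -1.0]]
wrist_force: [0.1, 0.3, 0.0]
opening: 0.0175
finger_force: 40.0
t: 9.15
eef_pos: [0.4956, -0.0072, 0.1841]
tcp_rot: [[1.0, 0.008, 0.001], [0.008, -1.0, -0.0], [0.001, 0.0, -1.0]]
wrist_force: [0.7, 0.1, -0.3]
opening: 0.0178
finger_force: 40.0
```

```bash
cat > st.py <<'E'
from h import *
s=arm.get_state();print(s["t"].__round__(2),s["eef_pos"],s["wrist_force"].round(1),s["ft_torque"].round(2))
E
for i in 1 2 3 4 5 6; do python3 drive.py '[[0,-0.003,0,0,0,0],[0,-0.003,0,0,0,0]]'>/dev/null; python3 st.py; done
```

```text
9.32 [ 0.4956 -0.0048  0.1839] [-0.  -0.5 -1.4] [ 0.08 -0.01 -0.02]
9.48 [ 0.4956 -0.0024  0.1838] [-1.  -1.7 -0.2] [-0.55  0.11 -0.24]
9.65 [0.4957 0.0004 0.1839] [-0.6 -4.2 -1. ] [-1.15  0.1  -0.49]
9.82 [0.4957 0.0038 0.1839] [ 0.4 -1.1 -2.6] [-0.22  0.08 -0.09]
9.98 [0.4955 0.0073 0.1836] [ 0.6 -0.5 -1.9] [-0.15  0.01 -0.09]
10.15 [0.4954 0.0103 0.1837] [-1.  -0.3 -2.2] [-0.06 -0.02 -0.04]
```

```bash
for i in 1 2 3; do python3 drive.py '[[0,-0.002,0,0,0,0],[0,-0.002,0,0,0,0]]'>/dev/null; python3 st.py; done; python3 look.py pics/m4.png
```

```text
10.32 [0.4954 0.0121 0.1837] [-0.1  0.1 -0.7] [-0.07  0.03 -0.08]
10.48 [0.4954 0.0141 0.1837] [-0.2  0.6 -0.9] [0.06 0.02 0.04]
10.65 [0.4954 0.016  0.1837] [-0.1 -0.4 -2.4] [0.01 0.07 0.03]
```

View pics/m4.png

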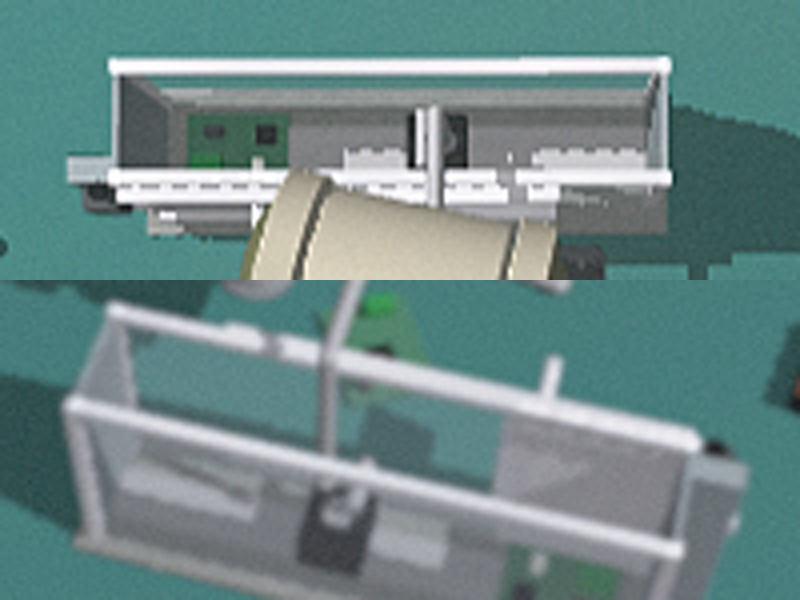

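The rod now stands at (433, 150) in the top panel, with the bar just beyond it at about (418, 135). I'll check the bar's position numerically against the first picture.

Run:
```python
from h import *
t=imaging.snapshot("top");cv2.imwrite("pics/t4.png",t[:,:,::-1])
o=cv2.imread("pics/top0.png")
for v in(160,162,164,166,168):
    print(v,o[v,288:312].mean(1).astype(int));print("   ",t[v,288:312].mean(1).astype(int))
for w in(.0,.45,.7,.9):
    for e in(-5.5,5.5):print(w,e,proj("top",[.613,.0265+.038*np.sin(w-.45)+e/1000,.044+.038*np.cos(w-.45)]).round(1),end=" ")
```

```text
160 [102 105 108  91  43  47  50  50  49  49  49  55  54  45  70 233 220 154
 102 101 106 103 103 101]
    [ 95  97 217 233 169 109  48  43  43 223 240 170 117  90  67  52  56  55
  42 116 109  96 105 103]
162 [127 131 134 105  38  52  46  47  43  68  62  79  56  27  60 225 217 150
  99 128 129 128 131 130]
    [122 122 210 233 170 111  43  42  45 221 240 169 112  85  85  48  53  47
  43 142 128 128 131 125]
164 [133 132 134 105  56  52  51  51 195 215 196 215 185 175 196 213 214 153
 101 127 128 127 128 126]
    [129 124 212 234 166 105  85  96  96 218 238 171 114  86 100 113  63  51
  40 143 132 128 131 124]
166 [123 124 127  99  52  59  54  88 223 205 181 154 137 127 122 226 214 154
  99 124 128 129 128 125]
    [115 113 212 233 165 101  77 107 110 214 236 171 109  85 102 119  53  55
  41 139 130 133 131 126]
168 [206 208 179 141  43  55  61  54  93 200 217 199 187  83  63 230 219 156
 103 130 130 129 130 127]
    [205 202 200 231 169 106  57  49  94 219 239 174 112  87  61  50  57  56
  45 143 128 130 129 127]
0.0 -5.5 [305.8 164.6] 0.0 5.5 [301.6 164.6] 0.45 -5.5 [299.4 164.4] 0.45 5.5 [295.1 164.4] 0.7 -5.5 [295.8 164.4] 0.7 5.5 [291.5 164.4] 0.9 -5.5 [293.1 164.6] 0.9 5.5 [288.8 164.5]
```

The bar has shifted from columns 303–305.5 to 289.5–293.5, which matches the prediction for 0.9 rad: the switch is fully on. I'll back off and take the rod out.

```bash
python3 drive.py '[[0,0.01,0,0,0,0],[0,0.02,0,0,0,0],[0,0.025,-0.01,0,0,0],[0,0.025,-0.04,0,0,0],[0,0.025,-0.07,0,0,0],[0,0.025,-0.1,0,0,0],[0,0.025,-0.135,0,0,0],[0,0.025,-0.135,0,0,0]]'; python3 to.py .4573 -.2911 .32 -23
```

```text
t: 11.47
eef_pos: [0.4971, -0.0107, 0.325]
tcp_rot: [[1.0, 0.006, 0.011], [0.006, -1.0, -0.003], [0.011, 0.003, -1.0]]
wrist_force: [0.1, -0.6, -1.1]
opening: 0.0177
finger_force: 40.0
[-0.0417  0.2801  0.0054] [ 0.05 -0.65 23.37] rows 6.8
```

```bash
python3 drive.py '[[-0.0417,0.28,0,0,0,23.4],[-0.0417,0.28,0,0,0,23.4],[-0.0417,0.28,0,0,0,23.4],[-0.0417,0.28,0,0,0,23.4],[-0.0417,0.28,0,0,0,23.4],[-0.0417,0.28,0,0,0,23.4],[-0.0417,0.28,0,0,0,23.4],[-0.0417,0.28,0,0,0,23.4],[-0.0417,0.28,0,0,0,23.4]]'; python3 to.py .4573 -.2911 .20 -23
```

```text
t: 12.22
eef_pos: [0.455, -0.2918, 0.3175]
tcp_rot: [[0.919, -0.394, -0.001], [-0.394, -0.919, 0.001], [-0.002, -0.001, -1.0]]
wrist_force: [-0.0, 0.1, -1.3]
opening: 0.0177
finger_force: 40.0
[ 0.0021 -0.0015  0.1175] [-0.04  0.1  -0.19] rows 2.8
```

```bash
python3 drive.py '[[0.001,-0.001,0.02,0,0,0],[0.001,-0.001,0.038,0,0,0],[0.001,-0.001,0.038,0,0,0],[0.001,-0.001,0.038,0,0,0],[0.001,-0.001,0.038,0,0,0]]'
cat > cmp.py <<'E'
from h import *
t=imaging.snapshot("top")[:,:,::-1];s=imaging.snapshot("scene")[:,:,::-1]
f=lambda a,k:cv2.resize(a,None,fx=k,fy=k,interpolation=cv2.INTER_CUBIC)
o=np.zeros((600,800,3),np.uint8);o[:600,:400]=f(s[70:220,150:250],4);o[:480,402:798]=f(t[140:260,370:469],4)
old=cv2.imread("pics/m2.png");cv2.imwrite("pics/m5.png",o)
for n,x,y in(("s tip",137,384),("s bend",82,232),("t tip",717,163),("t bend",780,150)):
    h=16;T=old[y-h:y+h,x-h:x+h];S=o[y-40:y+40,max(x-40,0):x+40]
    m=cv2.matchTemplate(S,T,cv2.TM_CCOEFF_NORMED);_,c,_,p=cv2.minMaxLoc(m);print(n,round(c,2),(np.array(p)-[x-h-max(x-40,0),40-h])/4,"px")
print(arm.get_state()["eef_pos"])
E
python3 cmp.py; python3 to.py .4565 -.2907 .2789 -23
```

```text
t: 12.63
eef_pos: [0.4575, -0.2888, 0.2818]
tcp_rot: [[0.921, -0.39, 0.001], [-0.39, -0.921, -0.001], [0.001, 0.0, -1.0]]
wrist_force: [-0.1, 0.7, -1.6]
opening: 0.0177
finger_force: 40.0
s tip 0.98 [ 0.25 -0.25] px
s bend 0.99 [ 0.25 -0.5 ] px
t tip 0.95 [-0.75 -0.25] px
t bend 0.99 [-1.   -0.25] px
[ 0.4576 -0.289   0.282 ]
[-0.0003  0.002   0.0031] [ 0.05 -0.11  0.04] rows 0.1
```

No slip in the grip: all shifts match the 2 mm pose difference. I'll lower it in.

```bash
python3 drive.py '[[0,0.0018,0.02,0,0,0],[0,0.0018,0.05,0,0,0],[0,0.0018,0.075,0,0,0],[0,0.0018,0.085,0,0,0],[0,0.0018,0.085,0,0,0],[0,0.0018,0.085,0,0,0]]'; python3 to.py .4573 -.2911 .1415 -23
```

```text
t: 13.23
eef_pos: [0.4569, -0.2909, 0.1966]
tcp_rot: [[0.921, -0.39, 0.001], [-0.39, -0.921, -0.001], [0.001, 0.0, -1.0]]
wrist_force: [1.3, -0.4, -0.4]
opening: 0.0175
finger_force: 40.0
[ 0.0004 -0.      0.0551] [ 0.02 -0.05  0.02] rows 1.3
```

```bash
python3 drive.py '[[0.0004,0,0.01,0,0,0],[0.0004,0,0.02,0,0,0],[0.0004,0,0.03,0,0,0],[0.0004,0,0.04,0,0,0],[0.0004,0,0.048,0,0,0],[0.0004,0,0.048,0,0,0]]'|grep -E 'eef|wri'; for i in 1 2 3; do python3 drive.py '[[0,0,0.0025,0,0,0],[0,0,0.0025,0,0,0]]'|grep -E 'eef|wri';done
```

```text
eef_pos: [0.4567, -0.2906, 0.1468]
wrist_force: [0.0, 0.7, -1.7]
eef_pos: [0.4571, -0.291, 0.1455]
wrist_force: [0.4, 0.2, -0.6]
eef_pos: [0.457, -0.2909, 0.1428]
wrist_force: [-0.2, 0.7, -1.5]
eef_pos: [0.4572, -0.2911, 0.1415]
wrist_force: [-1.9, 1.4, 8.2]
```

```bash
python3 drive.py '[[0,0,-0.001,0,0,0],[0,0,-0.001,0,0,0],[0,0,-0.001,0,0,0],[0,0,-0.001,0,0,0],[0,0,-0.001,0,0,0]]' 0.05; python3 drive.py '[[0,0,-0.015,0,0,0],[0,0,-0.04,0,0,0],[0,0,-0.08,0,0,0],[0,0,-0.12,0,0,0],[0.04,-0.04,-0.14,0,0,0],[0.06,-0.07,-0.14,0,0,0],[0.06,-0.11,-0.14,0,0,0],[0.06,-0.14,-0.14,0,0,0],[0.06,-0.14,-0.14,0,0,0]]'
python3 - <<'E'
from h import *
t=imaging.snapshot("top")[:,:,::-1];s=imaging.snapshot("scene")[:,:,::-1]
f=lambda a,k:cv2.resize(a,None,fx=k,fy=k,interpolation=cv2.INTER_CUBIC)
o=np.zeros((600,800,3),np.uint8);o[:300,:400]=f(s[110:210,170:270],4)[:300];o[:300,402:798]=f(t[175:250,370:469],4);o[302:600,:780]=f(s[190:290,180:440],3)[:298];cv2.imwrite("pics/m6.png",o)
E
```

```text
t: 14.65
eef_pos: [0.4569, -0.2909, 0.1412]
tcp_rot: [[0.921, -0.391, -0.0], [-0.391, -0.921, 0.0], [-0.0, -0.0, -1.0]]
wrist_force: [-0.6, 0.9, -0.2]
opening: 0.0485
finger_force: 0.0
t: 15.4
eef_pos: [0.569, -0.18, 0.2811]
tcp_rot: [[0.923, -0.385, 0.001], [-0.385, -0.923, 0.002], [-0.0, -0.002, -1.0]]
wrist_force: [0.1, -0.1, 1.0]
opening: 0.0502
finger_force: 0.0
```

View pics/m6.png

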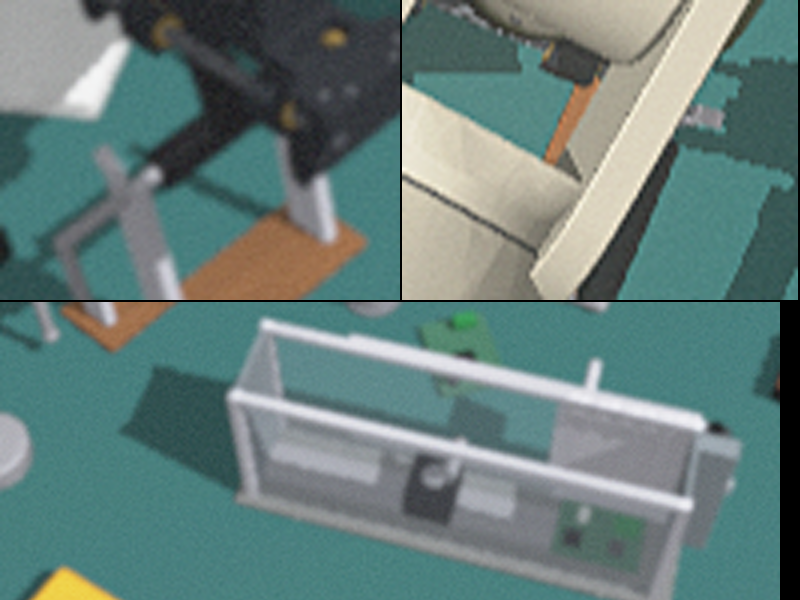

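The rod hangs in the stand (bend at (65, 245)), the switch lever leans to the gate end at (455, 460), and the gate is shut. I'll move clear and difference the image against the first one.

```bash
python3 drive.py '[[0,0,-0.04,0,0,0],[0,0,-0.08,0,0,0],[-0.06,-0.05,-0.1,0,0,0],[-0.09,-0.09,-0.1,0,0,0],[-0.12,-0.13,-0.1,0,0,0],[-0.12,-0.17,-0.1,0,0,0],[-0.12,-0.2,-0.1,0,0,0],[-0.12,-0.2,-0.1,0,0,0]]'
python3 - <<'E'
from h import *
s=imaging.snapshot("scene")[:,:,::-1];cv2.imwrite("pics/s7.png",s);t=imaging.snapshot("top")[:,:,::-1]
a=cv2.imread("pics/scene0.png")
for n,u,v in(("tip",197,201),("bend",186,169),("hback",239,130),("hfront",211,152),("tin",176,239),("spool",304,181)):
    h=8;T=a[v-h:v+h,u-h:u+h];S=s[v-20:v+20,u-20:u+20]
    m=cv2.matchTemplate(S,T,cv2.TM_CCOEFF_NORMED);_,c,_,p=cv2.minMaxLoc(m);print(n,round(c,2),np.array(p)-12)
f=lambda a,k:cv2.resize(a,None,fx=k,fy=k,interpolation=cv2.INTER_CUBIC)
cv2.imwrite("pics/m7.png",np.vstack([f(s[110:290,170:430],3)[:540]]))
E
```

```text
t: 16.17
eef_pos: [0.5339, 0.0467, 0.3819]
tcp_rot: [[0.92, -0.392, 0.001], [-0.392, -0.92, -0.0], [0.001, -0.0, -1.0]]
wrist_force: [0.5, -0.5, -0.0]
opening: 0.0497
finger_force: 0.0
tip 0.98 [0 0]
bend 0.93 [0 0]
hback 0.89 [-1  0]
hfront 0.97 [0 0]
tin 0.77 [0 0]
spool 0.97 [0 0]
```

View pics/m7.png

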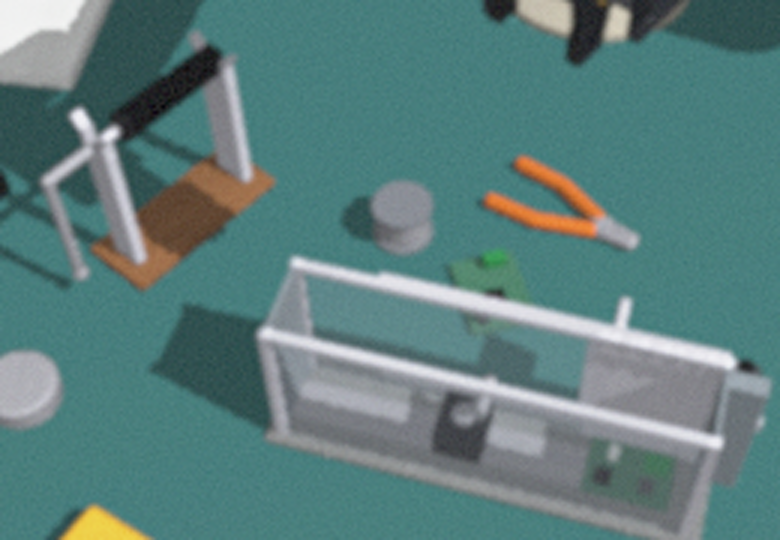

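The rod is back as it was, with its bend at (47, 182) and tip at (80, 272). The gate is shut with its tab at (622, 312), the lever leans to the gate end at (485, 400), and the bystanders are unmoved.

```bash
python3 -c "
from cell import arm, imaging, job
print(job.job_done())"
```

```text
the job is handed in; nothing more can be done
None
```

I shut the gate to its end stop past the catch, flipped the switch on towards the gate end, and hung the rod back in its stand; no bystander looked moved, and I handed the job in at about 16 s of the 64 s (the catch click was judged from the push force and pictures, not read directly).

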